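Serve the large chocolate from the sweet dispenser

ROBOT

A 7-joint arm with a two-finger parallel gripper is mounted at the origin on the work surface. World frame = base frame: x ahead of the robot, y to its left, z up, the work surface at z = 0. Lengths are in m, angles in degrees, forces in N, time in s.
With the tool pointing down it reaches from about 0.425 to 0.925 m from the base axis. Payload 6.8 kg.
Tool frame: the origin (TCP) lies at the very end of the fingers, on their centre line; the grasp point (between the pads) lies 19 mm behind it; z points along the fingers, x is the direction in which the jaws open and shut, and the axes are right-handed (so a half turn about z gives the same grasp; the last joint's range is limited). The gripper opens to 85 mm and grips with 20 to 120 N. Pads are 22 mm wide; open, the fingers measure 114 mm over their backs; the gripper's body (76 mm by 85 mm) begins 54 mm behind the grasp point. The pads swing forward as they close: fully open they stand 13 mm farther back than shut.
Start: joints at [69.494, 27.33, 1.283, 89.118, -0.659, 63.558, -4.761], TCP at [0.167, -0.654, 0.231] pointing down, gripper open.
Joint ranges: [-169.35, 169.35], [-19.33, 120.38], [-80.79, 83.38], [13.8, 139.57], [-78.32, 258.32], [9.67, 109.79], [-169.56, 169.56]. Speed limits (degrees/s): [136.94, 136.94, 180, 180, 180, 180, 180].

INTERFACE

Orientations are given as a 3x3 rotation matrix whose columns are the frame's x, y, z axes.
In Python, from plant import * gives the robot as it stands. The module is installed in compiled form; this text tells all that it offers.
- The arm moves only by the tool servo_tool, never from a script. Its argument "commands" is a list of rows, each a list of 3 entries, a list of its own where there are three numbers: the shift along the tool's x, y, z in mm, then the turn about the tool's z in rad, then the finger opening in mm, from 0 to 85.4. In form: [[[tx, ty, tz], spin, claw], ...]. A call has exactly 10 rows; each row is the pose to reach, as a shift and turn from the pose measured when the call began, along the tool's axes at that moment; what a row does not reach only later rows make up. A row lasts 1/10 s, in which the tool goes at most 50 mm and 8.59 degrees, less where a joint would pass 70% of its speed; a pose out of reach is approached as far as the arm can. A call with a gripper value outside its range is refused whole. The fingers move at their own pace and stop on an object; "squeeze" is the grip in N (left out, the last holds). Time passes only in rows, so rows that repeat a pose let the fingers close, or fill a call up. It gives the time, the measured TCP pose, the force and the opening at its end, in the units of the state.
- read_state(): the state, without advancing time (a new reading comes with each control period).
- camera(name): name is "scene" or "top"; returns (picture, depth): 480x640x3 uint8, red, green, blue; 480x640 float32, m along the optical axis (not along the pixel's ray), 0 where there is no reading.
- camera_model(name): a dict with "fx", "fy", "cx", "cy" (pixels), "T" (4x4, takes a point from camera to world coordinates). Camera axes: x right, y up, looking along -z (the intrinsics and any distortion apply to the point x, -y, -z); pixel columns grow to the right and rows downward; lengths in m; the calibration is good to about 2 mm. A picture is of the moment at which its call begins. camera_model takes no time and is no camera call.
- finish_job(): hands the job in, once; it reports no verdict.
The state is a dict: "clock": time; "q": joint angles; "joint_vel": joint speeds; "tau": joint torques, N m; "position": TCP position; "tcp_rot": TCP orientation; "wrist_force": force on the tool from outside, world axes, zero at the start; "torque": the same for the moment, N m; "grip_width": finger opening in m.
Only numpy, scipy, OpenCV 4.12 (cv2) and the standard library are available. Lean on these libraries where they do the work, as an engineer would, in place of code of your own. Each camera call takes 0.05 s, during which the arm holds its last target.

TASK

On the living-room table stands a wooden two-lane sweet dispenser with a large chocolate ball waiting behind the gate of one lane and a small one in the other. With the fingertips press down the paddle of the lever beside the large ball's lane, so that its gate lifts and the large ball rolls down into the catch tray; then let the lever come back up and leave. The small ball must stay behind its gate; do not touch or pick up the balls, and leave everything else on the table where it stands.

Things in the scene. Friction and masses are not known exactly. Their poses are not given: they have to be found in the camera images.
- dispenser: fixed wooden sweet dispenser, 270 x 215 mm; origin at table height, x downhill along the lanes, y left, z up. Two open lanes, 41 mm wide, centres y = +30 (left) and -30 mm (right), run from x = -20 to 85 mm. Outside them, at y = +83 and -83 mm, the levers lie along x on pivots at x = -50 mm, height 105 mm (brackets to 116 mm); the paddles are their -x ends, x = -140 mm.
- large_ball_center (a point): centre of the large brown ball, 34 mm across, 30 g. It waits in one of the two lanes (left or right varies), just uphill of the gate (about x = 36 mm in the dispenser's frame)
- small_ball_center (a point): centre of the small brown ball, 20 mm across, 15 g, which waits in the other lane
- paddle_left (a point): centre of the upper, pressing face of the flat paddle on the end of the left lever (dispenser +y side, serves the left lane): 44 mm along x, 38 mm along y, 6 mm thick; 117 mm above the table when up, with only air under it. Axes as the dispenser's when up; tilts with the lever
- gate_left (a point): middle of the lower edge of the left lane's gate, two upright bars 5 mm thick and 16 mm apart on the far end of the left lever; shut, it hangs 3 mm over the lane floor, which is 50 mm high there and falls by 0.14 rad along the dispenser's x
- pocket_left (a point): centre of the floor of the left half of the catch tray, 12 mm above the table. The tray lies below the lanes, x = 88 to 169 mm in the dispenser's frame, walls 42 mm high, a 34 mm divider in the middle; each half about 80 x 50 mm
- lever_left (a joint): angle of the left lever: 0 = at rest (paddle up, gate shut), 0.38 rad = fully pressed against its stop (paddle centre about 33 mm lower, gate about 43 mm higher). The large ball passes under the gate from about 0.28 rad (paddle about 25 mm down). A spring returns it: pressing takes about 2 to 6 N at the paddle's centre
- paddle_right (a point): centre of the upper, pressing face of the flat paddle on the end of the right lever (dispenser -y side, serves the right lane): 44 mm along x, 38 mm along y, 6 mm thick; 117 mm above the table when up, with only air under it. Axes as the dispenser's when up; tilts with the lever
- gate_right (a point): middle of the lower edge of the right lane's gate, two upright bars 5 mm thick and 16 mm apart on the far end of the right lever; shut, it hangs 3 mm over the lane floor, which is 50 mm high there and falls by 0.14 rad along the dispenser's x
- pocket_right (a point): centre of the floor of the right half of the catch tray, 12 mm above the table. The tray lies below the lanes, x = 88 to 169 mm in the dispenser's frame, walls 42 mm high, a 34 mm divider in the middle; each half about 80 x 50 mm
- lever_right (a joint): angle of the right lever: 0 = at rest (paddle up, gate shut), 0.38 rad = fully pressed against its stop (paddle centre about 33 mm lower, gate about 43 mm higher). The large ball passes under the gate from about 0.28 rad (paddle about 25 mm down). A spring returns it: pressing takes about 2 to 6 N at the paddle's centre
- pawn: red game pawn, 28 mm across, 62 mm high, standing between or just in front of the paddles; origin under its foot
- mug: blue mug, 76 mm across with a handle on its +y side, 70 mm high, standing left of the dispenser; origin under its foot
- bowl: white bowl of small packets, 112 mm across, 45 mm high with packets to about 55 mm, right of the dispenser; origin under its foot
- matchbox: small cardboard box 53 x 34 x 14 mm, lying to the right of the right paddle; origin under its centre
- coasters: stack of round coasters, 90 mm across, 20 mm high, lying to the left of the left paddle; origin under its centre
- remote: black remote control 160 x 44 x 20 mm lying at the right; origin under its centre
- vase: glass vase 92 mm across, 200 mm high, with five paper flowers that reach about 370 mm high and 120 mm from its axis, standing at the far left; origin under its foot

How it is judged (in metres and radians):
On the way, in this order (a step that is already met when the one before it is completed fails the run):
1. the paddle beside the large ball's lane is pressed down by the fingers while the ball is still in its lane (((y of large_ball_center in the frame of dispenser above 0 m and value of joint lever_left above 0.15 rad and contact force between the fingers and lever_left_c4 above 0.5 N and x of large_ball_center in the frame of dispenser below 0.06 m) or (y of large_ball_center in the frame of dispenser below 0 m and value of joint lever_right above 0.15 rad and contact force between the fingers and lever_right_c4 above 0.5 N and x of large_ball_center in the frame of dispenser below 0.06 m))), for 0.05 s.
2. the large ball is in the catch tray (x of large_ball_center in the frame of dispenser between 0.088 and 0.17 m and z of large_ball_center in the frame of dispenser below 0.042 m and y of large_ball_center in the frame of dispenser between -0.056 and 0.056 m), for 0.2 s.
At the end, for the whole second after the job is handed in: The large ball lies in the catch tray (slower than 0.1 m/s), the small ball is still in its lane behind its gate, both levers are back up (below 0.05 rad), and every other thing is within 20 mm of where it stood (all of step 2 and x of small_ball_center in the frame of dispenser between -0.02 and 0.056 m and z of small_ball_center in the frame of dispenser between 0.045 and 0.09 m and value of joint each of lever_left, lever_right below 0.05 rad and linear speed of large_ball below 0.1 m/s and distance of each of pawn, mug, bowl, matchbox, coasters, remote, vase from where it was at the start of the episode below 0.02 m); the robot touches nothing.
It fails at once if a ball is touched by the robot (contact force between any of the fingers, the arm and large_ball above 0.3 N or contact force between any of the fingers, the arm and small_ball above 0.3 N).
It fails at once if a ball is lifted out (z of any of large_ball_center, small_ball_center in the frame of dispenser above 0.11 m).
It fails at once if the small ball leaves its place behind the gate (not (x of small_ball_center in the frame of dispenser between -0.02 and 0.056 m and z of small_ball_center in the frame of dispenser between 0.045 and 0.09 m)).
It fails at once if another thing on the table is moved more than 20 mm (distance of any of pawn, mug, bowl, matchbox, coasters, remote, vase from where it was at the start of the episode above 0.02 m).
It also fails if it takes over 29 s, if anything falls off the work surface, if the arm or the gripper's body presses on something with over 40 N, if the wrist force passes 120 N, or if a joint passes its speed limit or range.

## Working session

There is one attempt and no reset: what is moved stays moved. The work goes in short steps, Python scripts to look and compute and a tool call to move; the robot and the scene stay as the last step left them, time stands still between calls to the robot, and variables do not carry over. Pictures are saved under pics/ and viewed, and the job is handed in when it is done.

Besides the shell and the picture viewer there is one more tool, called after ">>>" by a JSON object that holds its "op" and its "data", one argument or row to a line. servo_tool: Moves the arm, as the interface text tells. Its arguments: {"type":"object","properties":{"commands":{"type":"array","items":{"type":"array"}},"squeeze":{"type":"number"}},"required":["commands"]}

```bash
mkdir -p pics; python3 - <<'E'
from plant import *
import cv2,numpy as np
s=read_state();print({k:np.round(v,3).tolist() for k,v in s.items()})
for n in("scene","top"):
    p,d=camera(n);np.savez(f"{n}0.npz",p=p,d=d);cv2.imwrite(f"pics/{n}0.png",p[:,:,::-1])
    m=camera_model(n);print(n,{k:np.round(v,3).tolist() if not isinstance(v,str) else v for k,v in m.items()})
E
```

```text
{'clock': 0.0, 'q': [69.495, 27.376, 1.279, 89.181, -0.659, 63.558, -4.76], 'joint_vel': [0.064, 0.122, -0.0, 0.043, 0.022, 0.036, 0.08], 'tau': [-0.001, -59.645, 1.608, -28.12, 0.012, 0.01, -0.0], 'position': [0.167, -0.653, 0.23], 'tcp_rot': [[0.247, -0.969, -0.001], [-0.969, -0.247, 0.002], [-0.002, 0.0, -1.0]], 'wrist_force': [0.663, -1.16, -0.439], 'torque': [-0.002, -0.006, -0.006], 'grip_width': 0.085}
scene {'fx': 501.539, 'fy': 501.539, 'cx': 325.722, 'cy': 237.935, 'T': [[-0.392, -0.665, 0.635, 1.403], [0.92, -0.294, 0.26, 0.296], [0.014, 0.686, 0.727, 1.008], [0.0, 0.0, 0.0, 1.0]]}
top {'fx': 576.553, 'fy': 576.553, 'cx': 320.104, 'cy': 238.278, 'T': [[-0.0, 0.987, -0.163, 0.328], [-1.0, 0.0, 0.003, -0.008], [0.003, 0.163, 0.987, 1.781], [0.0, 0.0, 0.0, 1.0]]}
```

View pics/scene0.png

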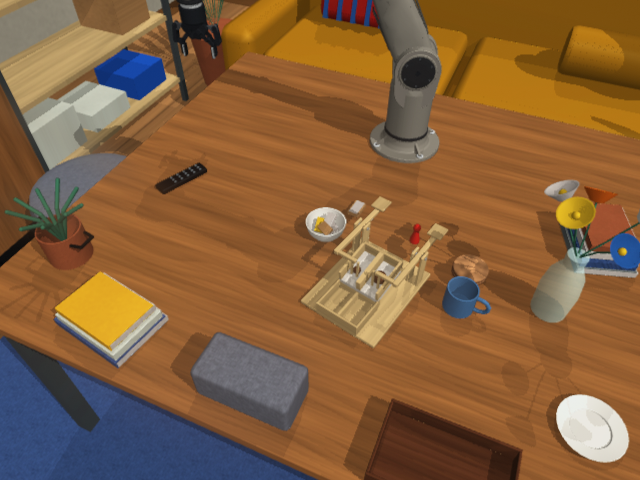

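View pics/top0.png

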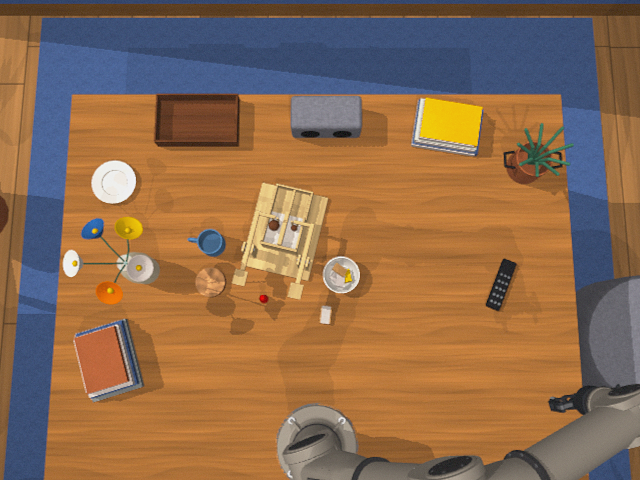

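```bash
python3 - <<'E'
import cv2,numpy as np
p=np.load("top0.npz")["p"][:,:,::-1];c=p[170:330,180:380];cv2.imwrite("pics/topc.png",cv2.resize(c,None,fx=3.75,fy=3.75,interpolation=cv2.INTER_CUBIC))
p=np.load("scene0.npz")["p"][:,:,::-1];c=p[190:350,290:490];cv2.imwrite("pics/scenec.png",cv2.resize(c,None,fx=3.75,fy=3.75,interpolation=cv2.INTER_CUBIC))
E
```

```text
(no output)
```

View pics/topc.png

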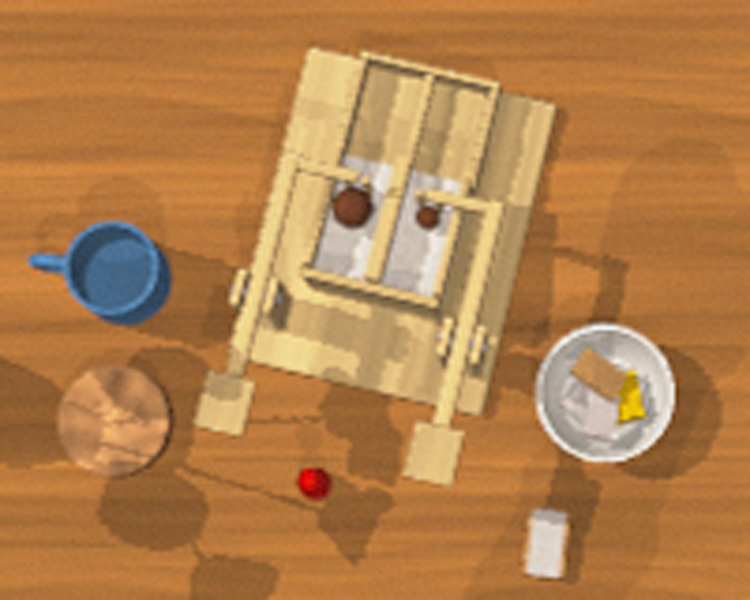

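View pics/scenec.png

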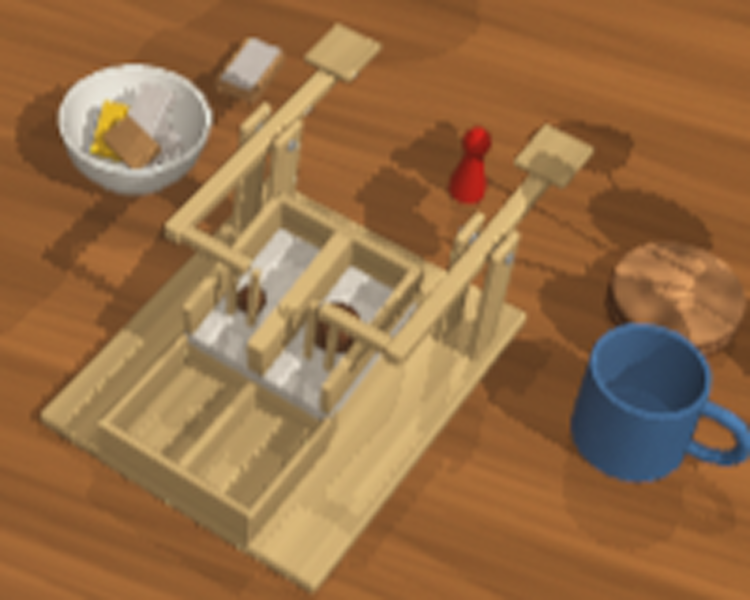

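The large ball (top crop (352,207)) is in the left lane and the small one (428,216) in the right. So the left paddle is the target: top crop (225,403), scene crop (553,155). I'll triangulate it and other points.

```bash
cat >h.py <<'E'
import numpy as np
from plant import *
M={n:camera_model(n) for n in("scene","top")}
def ray(n,u,v):
    m=M[n];T=np.array(m["T"]);d=np.array([(u-m["cx"])/m["fx"],-(v-m["cy"])/m["fy"],-1]);return T[:3,3],T[:3,:3]@d
def tri(a,b):
    o1,d1=ray("top",*a);o2,d2=ray("scene",*b)
    st=np.linalg.lstsq(np.c_[d1,-d2],o2-o1,rcond=None)[0];p,q=o1+st[0]*d1,o2+st[1]*d2
    return (p+q)/2,np.linalg.norm(p-q)
def dp(n,d,u,v):
    o,r=ray(n,u,v);return o+r*d[int(round(v)),int(round(u))]
def onz(n,u,v,z):
    o,r=ray(n,u,v);return o+r*(z-o[2])/r[2]
E
python3 - <<'E'
from h import *
D={n:np.load(n+"0.npz")["d"] for n in M}
t=lambda x,y:(180+x/3.75-.37,170+y/3.75-.37)
s=lambda x,y:(290+x/3.75-.37,190+y/3.75-.37)
for n,a,b in[("padL",(225,403),(553,155)),("padR",(433,453),(343,52)),("pawn",(314,483),(477,142)),("big",(352,207),(337,328)),("small",(428,216),(250,299)),("coaster",(115,418),(678,290)),("mug",(117,272),(648,372))]:
    a=t(*a);b=s(*b);p,e=tri(a,b);print(n,p.round(3),round(e,4),"depth",dp("top",D["top"],*a).round(3),dp("scene",D["scene"],*b).round(3))
# corners of left paddle at z=.117
for c in[(209,371),(255,376),(243,435),(194,428)]:print(onz("top",*t(*c),.117).round(4))
for c in[(545,124),(593,152),(562,185),(514,155)]:print('s',onz("scene",*s(*c),.117).round(4))
# fine region
for n in M:
    z=D[n]
    r,c=np.mgrid[0:480,0:640];m=M[n];T=np.array(m["T"])
    P=np.stack([(c-m["cx"])/m["fx"]*z,-(r-m["cy"])/m["fy"]*z,-z],-1)@T[:3,:3].T+T[:3,3]
    L,_=tri(t(225,403),s(553,155))
    k=(np.hypot(P[...,0]-L[0],P[...,1]-L[1])<.045)&(P[...,2]>.10)&(P[...,2]<.13)&(z>0)
    import cv2
    q=P[k];print(n,k.sum(),q.mean(0).round(4),cv2.minAreaRect(q[:,:2].astype(np.float32)*1000))
E
```

```text
padL [0.49  0.221 0.115] 0.001 depth [0.489 0.22  0.122] [0.491 0.222 0.117]
padR [0.451 0.06  0.115] 0.0017 depth [ 0.328 -0.008  1.781] [0.449 0.061 0.114]
pawn [0.432 0.16  0.049] 0.0055 depth [0.432 0.156 0.059] [0.436 0.163 0.054]
big [0.652 0.129 0.071] 0.002 depth [0.649 0.127 0.089] [0.67  0.134 0.095]
small [0.646 0.068 0.064] 0.0016 depth [0.647 0.067 0.058] [0.659 0.072 0.08 ]
coaster [0.487 0.324 0.022] 0.0026 depth [0.487 0.324 0.015] [0.484 0.325 0.02 ]
mug [0.6   0.319 0.063] 0.0038 depth [0.61  0.328 0.002] [0.567 0.322 0.025]
[0.5145 0.2332 0.117 ]
[0.5107 0.1975 0.117 ]
[0.4651 0.2059 0.117 ]
[0.4705 0.2437 0.117 ]
s [0.465  0.2093 0.117 ]
s [0.4778 0.2453 0.117 ]
s [0.5157 0.2339 0.117 ]
s [0.5019 0.1978 0.117 ]
scene 258 [0.4962 0.2198 0.1146] ((500.33184814453125, 218.74583435058594), (37.01314163208008, 68.27750396728516), 77.69078063964844)
top 237 [0.4946 0.2182 0.1165] ((500.1785888671875, 216.5160369873047), (38.425048828125, 66.69744873046875), 76.09516906738281)
```

>>> {"op": "servo_tool", "data": {
  "commands": [
    [[-14,-28,-2],0,0],
    [[-28,-55,-4],0,0],
    [[-42,-83,-6],0,0],
    [[-56,-110,-8],0,0],
    [[-70,-138,-10],0,0],
    [[-84,-166,-12],0,0],
    [[-98,-193,-14],0,0],
    [[-112,-221,-16],0,0],
    [[-126,-248,-18],0,0],
    [[-140,-276,-20],0,0]
  ],
  "squeeze": 20
}}

```text
clock: 1.1
position: [0.4, -0.4486, 0.2503]
tcp_rot: [[0.247, -0.969, -0.001], [-0.969, -0.247, 0.002], [-0.002, 0.001, -1.0]]
wrist_force: [1.5, 0.2, -0.2]
grip_width: 0.0004
```

```bash
python3 - <<'E'
from h import *
s=read_state();print({k:np.round(v,3).tolist() for k,v in s.items()})
R=np.array(s["tcp_rot"]);print(R.T@(np.array([.49,.05,.24])-s["position"])*1000)
E
```

```text
{'clock': 1.1, 'q': [46.057, 19.64, -4.741, 98.071, 1.748, 62.496, -34.92], 'joint_vel': [-24.226, -0.859, -7.131, -1.483, 2.558, 2.419, -31.847], 'tau': [2.716, -51.503, 0.319, -27.354, -0.066, 0.039, 0.756], 'position': [0.4, -0.449, 0.25], 'tcp_rot': [[0.247, -0.969, -0.001], [-0.969, -0.247, 0.002], [-0.002, 0.001, -1.0]], 'wrist_force': [1.529, 0.177, -0.24], 'torque': [0.028, -0.033, 0.046], 'grip_width': 0.0}
[-460.92345638 -210.36699419   11.20461635]
```

>>> {"op": "servo_tool", "data": {
  "commands": [
    [[-42,-19,0],0,0],
    [[-84,-38,0],0,0],
    [[-126,-57,0],0,0],
    [[-168,-76,0],0,0],
    [[-210,-95,0],0,0],
    [[-252,-114,0],0,0],
    [[-294,-133,0],0,0],
    [[-336,-152,0],0,0],
    [[-378,-171,0],0,0],
    [[-420,-190,0],0,0]
  ]
}}

```text
clock: 2.1
position: [0.4801, 0.007, 0.2511]
tcp_rot: [[0.247, -0.969, -0.001], [-0.969, -0.247, 0.002], [-0.002, 0.001, -1.0]]
wrist_force: [0.7, 0.8, 1.1]
grip_width: -0.0001
```

```bash
python3 - <<'E'
from h import *
s=read_state();print({k:np.round(v,3).tolist() for k,v in s.items()})
R=np.array(s["tcp_rot"]);print(R.T@(np.array([.49,.22,.17])-s["position"])*1000)
E
```

```text
{'clock': 2.1, 'q': [12.609, 9.246, -23.011, 112.322, 4.054, 59.278, -87.924], 'joint_vel': [-37.155, 8.884, -20.113, -9.348, 7.037, 1.895, -59.695], 'tau': [3.791, -39.018, -1.034, -25.422, -0.276, 0.173, 1.397], 'position': [0.48, 0.007, 0.251], 'tcp_rot': [[0.247, -0.969, -0.001], [-0.969, -0.247, 0.002], [-0.002, 0.001, -1.0]], 'wrist_force': [0.693, 0.769, 1.084], 'torque': [-0.018, -0.062, 0.064], 'grip_width': -0.0}
[-203.81014641  -62.19535915   81.44041387]
```

>>> {"op": "servo_tool", "data": {
  "commands": [
    [[-30,-9,0],0,0],
    [[-60,-18,0],0,0],
    [[-90,-27,0],0,0],
    [[-120,-36,0],0,0],
    [[-150,-46,10],0,0],
    [[-180,-55,25],0,0],
    [[-204,-62,45],0,0],
    [[-204,-62,65],0,0],
    [[-204,-62,81],0,0],
    [[-204,-62,81],0,0]
  ]
}}

```text
clock: 3.1
position: [0.488, 0.2193, 0.168]
tcp_rot: [[0.247, -0.969, -0.006], [-0.969, -0.247, -0.0], [-0.001, 0.006, -1.0]]
wrist_force: [-0.6, -0.6, 0.5]
grip_width: -0.0003
```

```bash
python3 - <<'E'
from h import *
import cv2
s=read_state();print({k:np.round(v,3).tolist() for k,v in s.items()})
R=np.array(s["tcp_rot"]);print(R.T@(np.array([.49,.22,.117])-s["position"])*1000)
f=lambda p,x0,y0:cv2.resize(p[y0:y0+160,x0:x0+106,::-1],None,fx=3.7,fy=3.7,interpolation=cv2.INTER_CUBIC)
a,_=camera("top");b,_=camera("scene")
cv2.imwrite("pics/at1.png",np.hstack([f(a,200,170),f(b,380,160)]))
for n in M:
    m=M[n];T=np.linalg.inv(m["T"]);q=T[:3,:3]@np.array(s["position"])+T[:3,3];print(n,m["cx"]-m["fx"]*q[0]/q[2],m["cy"]+m["fy"]*q[1]/q[2])
E
```

```text
{'clock': 3.1, 'q': [-7.321, 21.157, -28.761, 110.11, 12.482, 52.116, -117.897], 'joint_vel': [0.793, -1.98, -0.366, -2.25, -0.85, 1.749, 0.634], 'tau': [-0.68, -45.678, -4.539, -24.363, 0.122, -0.42, -0.135], 'position': [0.488, 0.219, 0.168], 'tcp_rot': [[0.247, -0.969, -0.006], [-0.969, -0.247, -0.0], [-0.001, 0.006, -1.0]], 'wrist_force': [-0.596, -0.578, 0.491], 'torque': [-0.018, 0.028, -0.024], 'grip_width': -0.0}
[-0.12814653 -2.40018599 50.96924908]
scene 440.22321578923464 215.09281493764055
top 237.50228058020747 275.9509732168301
```

View pics/at1.png

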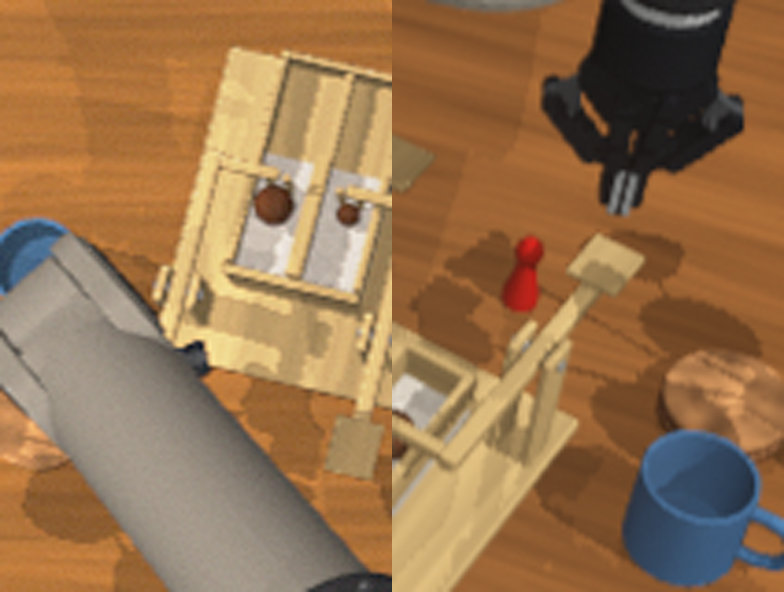

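The fingers stand over the left paddle: scene panel tip (620,205), paddle below at (605,263). Now pressing.

>>> {"op": "servo_tool", "data": {
  "commands": [
    [[0,-2,20],0,0],
    [[0,-2,40],0,0],
    [[0,-2,48],0,0],
    [[0,-2,54],0,0],
    [[0,-2,60],0,0],
    [[0,-2,66],0,0],
    [[0,-2,72],0,0],
    [[0,-2,77],0,0],
    [[0,-2,80],0,0],
    [[0,-2,80],0,0]
  ]
}}

```text
clock: 4.2
position: [0.4924, 0.2206, 0.0906]
tcp_rot: [[0.246, -0.969, -0.001], [-0.969, -0.246, 0.002], [-0.002, 0.0, -1.0]]
wrist_force: [-0.6, -1.3, 5.9]
grip_width: -0.0003
```

```bash
python3 - <<'E'
from h import *
import cv2
s=read_state();print({k:np.round(v,3).tolist() for k,v in s.items()})
f=lambda p,x0,y0:cv2.resize(p[y0:y0+160,x0:x0+106,::-1],None,fx=3.7,fy=3.7,interpolation=cv2.INTER_CUBIC)
a,_=camera("top");b,_=camera("scene")
cv2.imwrite("pics/at2.png",np.hstack([f(a,230,170),f(b,345,190)]))
E
```

```text
{'clock': 4.2, 'q': [-9.672, 27.439, -26.362, 113.086, 17.21, 43.237, -121.863], 'joint_vel': [0.05, -0.371, -0.292, -0.186, -0.305, 0.491, 0.152], 'tau': [-0.524, -46.932, -4.807, -19.389, -0.067, -0.456, -0.021], 'position': [0.492, 0.221, 0.091], 'tcp_rot': [[0.246, -0.969, -0.001], [-0.969, -0.246, 0.002], [-0.002, 0.0, -1.0]], 'wrist_force': [-0.592, -1.262, 5.939], 'torque': [-0.28, 0.091, 0.02], 'grip_width': -0.0}
```

View pics/at2.png

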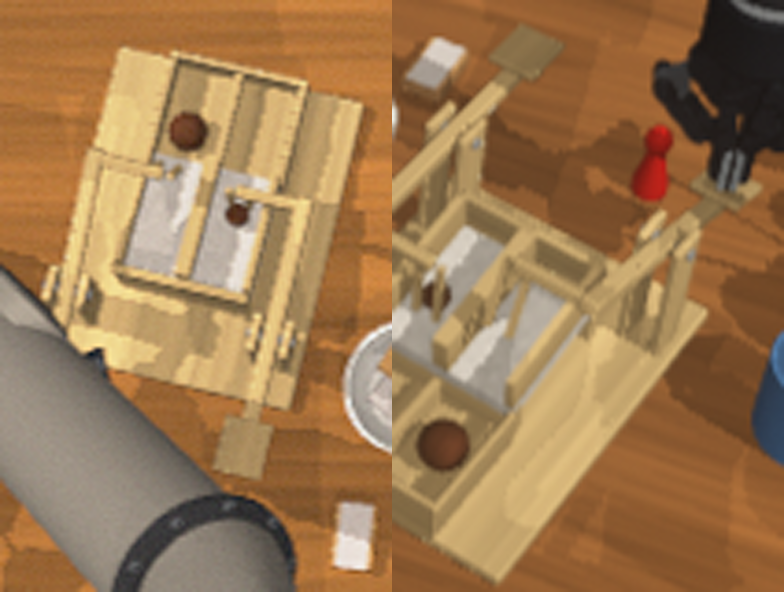

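The gate is up and the large ball is in the tray: scene panel (443,443), top (188,131). The small ball is still in its lane at top (237,212). Now I let the lever up gently.

>>> {"op": "servo_tool", "data": {
  "commands": [
    [[0,0,-5],0,0],
    [[0,0,-10],0,0],
    [[0,0,-15],0,0],
    [[0,0,-20],0,0],
    [[0,0,-25],0,0],
    [[0,0,-30],0,0],
    [[0,0,-40],0,0],
    [[0,0,-60],0,0],
    [[0,0,-85],0,0],
    [[0,0,-110],0,0]
  ]
}}

```text
clock: 5.3
position: [0.4926, 0.2203, 0.2021]
tcp_rot: [[0.246, -0.969, -0.0], [-0.969, -0.246, 0.002], [-0.002, -0.0, -1.0]]
wrist_force: [1.1, -0.7, 0.1]
grip_width: 0.0001
```

>>> {"op": "servo_tool", "data": {
  "commands": [
    [[20,0,-20],0,0],
    [[45,5,-40],0,0],
    [[75,10,-50],0,0],
    [[110,20,-50],0,0],
    [[145,30,-50],0,0],
    [[180,40,-50],0,0],
    [[215,50,-50],0,0],
    [[245,60,-50],0,0],
    [[260,60,-50],0,0],
    [[260,60,-50],0,0]
  ]
}}

```text
clock: 6.3
position: [0.4991, -0.0486, 0.2519]
tcp_rot: [[0.242, -0.97, 0.001], [-0.97, -0.242, 0.002], [-0.001, -0.001, -1.0]]
wrist_force: [0.2, 0.8, 0.6]
grip_width: 0.0
```

```bash
python3 - <<'E'
from h import *
import cv2
s=read_state();print({k:np.round(v,3).tolist() for k,v in s.items()})
f=lambda p,x0,y0:cv2.resize(p[y0:y0+180,x0:x0+130,::-1],None,fx=3,fy=3,interpolation=cv2.INTER_CUBIC)
a,_=camera("top");b,_=camera("scene")
cv2.imwrite("pics/at3.png",np.hstack([f(a,200,160),f(b,335,180)]));cv2.imwrite("pics/top3.png",a[:,:,::-1]);cv2.imwrite("pics/scene3.png",b[:,:,::-1])
E
```

```text
{'clock': 6.3, 'q': [17.65, 11.157, -21.715, 109.874, 4.646, 59.78, -82.008], 'joint_vel': [-2.22, -0.022, -3.233, 0.482, -1.085, -0.088, -1.832], 'tau': [1.169, -39.268, -0.789, -27.073, 0.136, 0.034, 0.348], 'position': [0.499, -0.049, 0.252], 'tcp_rot': [[0.242, -0.97, 0.001], [-0.97, -0.242, 0.002], [-0.001, -0.001, -1.0]], 'wrist_force': [0.205, 0.816, 0.644], 'torque': [0.026, -0.033, 0.019], 'grip_width': 0.0}
```

View pics/at3.png

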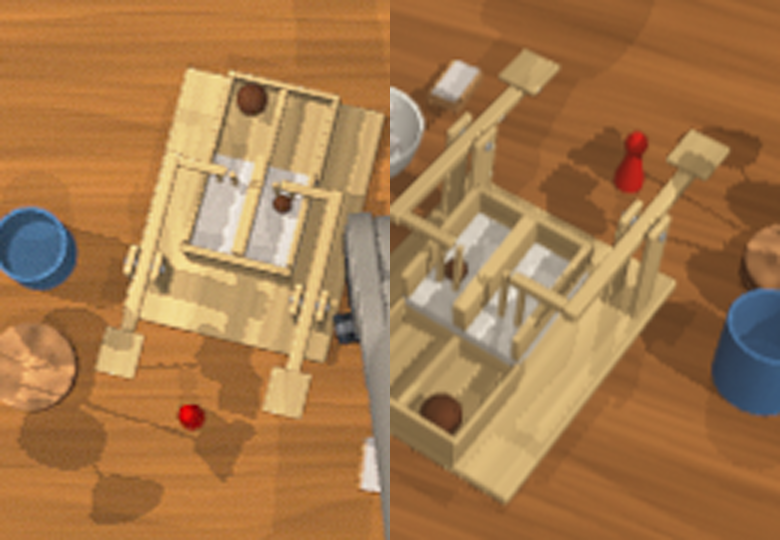

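View pics/scene3.png

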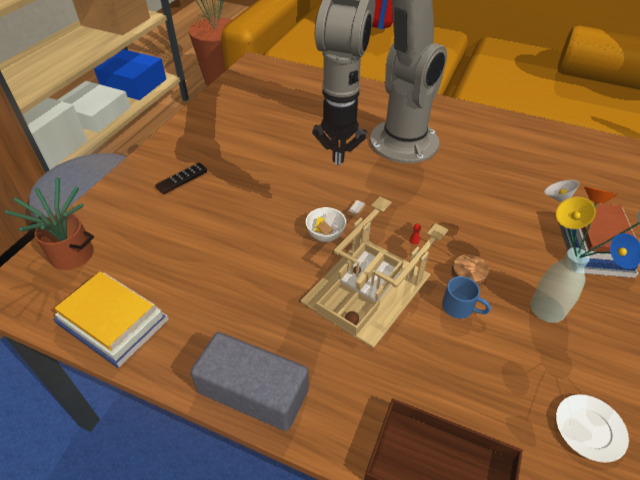

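The large ball lies against the tray's far wall, and the left gate is shut with its paddle up. The small ball is in its lane and the other things stand where they did. I'll wait one second so the ball settles, check it is still, then hand in.

>>> {"op": "servo_tool", "data": {
  "commands": [
    [[0,0,0],0,0],
    [[0,0,0],0,0],
    [[0,0,0],0,0],
    [[0,0,0],0,0],
    [[0,0,0],0,0],
    [[0,0,0],0,0],
    [[0,0,0],0,0],
    [[0,0,0],0,0],
    [[0,0,0],0,0],
    [[0,0,0],0,0]
  ]
}}

```text
clock: 7.4
position: [0.4989, -0.0452, 0.2518]
tcp_rot: [[0.247, -0.969, 0.0], [-0.969, -0.247, 0.003], [-0.003, -0.001, -1.0]]
wrist_force: [0.4, -0.6, -0.2]
grip_width: 0.0001
```

```bash
python3 - <<'E'
from h import *
import cv2
a,_=camera("top");b,_=camera("scene")
o=cv2.imread("pics/top3.png")[:,:,::-1]; w=np.s_[160:320,220:340]
d=np.abs(a[w].astype(int)-o[w]).max(2);print("px changed in dispenser region since last view:",(d>40).sum())
o=np.load("scene0.npz")["p"];d=np.abs(b.astype(int)-o).max(2)>50
n,_,st,_=cv2.connectedComponentsWithStats(d.astype(np.uint8));print([x.tolist() for x in st[1:] if x[4]>15])
finish_job()
E
```

```text
px changed in dispenser region since last view: 167
[[173, 0, 49, 58, 1472], [313, 0, 94, 165, 7530], [415, 0, 19, 37, 359], [429, 44, 18, 50, 379], [404, 57, 27, 31, 370], [404, 81, 10, 6, 23], [79, 126, 43, 15, 227], [374, 275, 4, 9, 27], [380, 278, 5, 7, 23], [344, 311, 15, 14, 136]]
the job is handed in; nothing more can be done
```

The large ball was in the left lane, so I pressed the left paddle down about 26 mm with closed fingertips, at about 6 N. Its gate lifted and the large ball rolled into the left half of the catch tray. I then eased the lever back up and moved the arm clear. The job was handed in at about 7.5 s; no verdict was reported.

**Camera check before handing in:**
- The large ball was in the tray.
- The left gate was shut, and both paddles looked fully up.
- The small ball was behind its gate.
- Comparing the scene view with the start picture, the larger differences were the robot and its shadow, the now-empty left lane and the ball in the tray. I found no change at the pawn, mug, bowl, matchbox, coasters, remote or vase.

**One check was not clean:** I compared the top view before and after the last one-second wait, to see that the ball had stopped. It showed 167 changed pixels in the area around the dispenser. The arm's edge was in that area and the tool moved about 3 mm, which may explain it. I did not confirm this before the same script handed the job in, so the ball being at rest is likely but not measured.

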